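# Test and reset the power hone's emergency stop

### The arm

A 6-joint arm with a two-finger parallel gripper is mounted at the origin on the work surface. World frame = base frame: x ahead of the robot, y to its left, z up, the work surface at z = 0. Lengths are in mm, angles in rad, forces in N, time in s.
With the tool pointing down it reaches from about 275 to 750 mm from the base axis. Payload 10.2 kg.
Tool frame: the origin (TCP) lies midway between the tips of the shut fingers; the grasp point (between the pads) lies 19 mm behind it; z points along the fingers, y is the line along which they close (so a half turn about z gives the same grasp; the last joint's range is limited). The gripper opens to 85 mm and grips with 20 to 120 N. Pads are 22 mm wide; open, the fingers measure 114 mm over their backs; the gripper's body (76 mm by 85 mm) begins 54 mm behind the grasp point. The pads swing forward as they close: fully open they stand 13 mm farther back than shut.
Start: joints at [0.974, 0.313, 1.498, -0, 1.331, -0.223], TCP at [191.72, 488.748, 231.294] pointing down, gripper open.
Joint ranges: [-2.94, 2.94], [-0.97, 2.17], [0.19, 2.56], [-1.23, 4.37], [0.02, 3.11], [-2.88, 2.88]. Speed limits (rad/s): [2.39, 2.39, 3.01, 3.14, 3.14, 3.14].

### API

Orientations are given as a unit quaternion [w, x, y, z].
In Python, from rig import ctrl gives the robot as it stands.
- The arm moves only by the tool send_rows, never from a script. Its argument "targets" is a list of rows, each an object with "offset": the shift along the world's x, y, z in cm, a list of three; "spin": the turn about the world's z in rad. A call has 1 to 8 rows; each row is the pose to reach, as a shift and turn from the pose commanded when the call began; what a row does not reach only later rows make up. A row lasts 1/12 s, in which the tool goes at most 41.7 mm and 7.16 degrees, less where a joint would pass 70% of its speed; a pose out of reach is approached as far as the arm can. A call with a gripper value outside its range is refused whole. "grip" is the opening, from 0 (shut) to 1 (fully open), set as the call begins (left out, the last holds). The fingers move at their own pace and stop on an object; "squeeze" is the grip in N (left out, the last holds). Time passes only in rows, so rows that repeat a pose let the fingers close. It gives the time, the measured TCP pose, the force, the opening and the grip force at its end, in the units of the state.
- ctrl.sense(): the state, without advancing time (a new reading comes with each control period).
- ctrl.capture(name): name is "side" or "top"; returns (picture, depth): 420x560x3 uint8, red, green, blue; 420x560 float32, mm along the optical axis (not along the pixel's ray), 0 where there is no reading.
- ctrl.calibration(name): a dict with "fx", "fy", "cx", "cy" (pixels), "view" (4x4, takes a point from world to camera coordinates). Camera axes: x right, y down, z forward; pixel columns grow to the right and rows downward; lengths in mm; the calibration is good to about 2 mm. A picture is of the moment at which its call begins. calibration takes no time and is no camera call.
- ctrl.finish_job(): hands the job in; it is judged then, once.
Trained networks look in the newest picture that a camera, given by its name, has taken for a name from the list of things; names that differ only in an ending like _2 or _b are one class to them, and where a whole thing is asked for, a point or a joint stands for the part that bears it (a point fixed in the world has none). Each returns a list of dicts, best first, with "conf" (0 to 1); they miss things now and then, are a little off and sometimes report something else, mostly with a low value. They report only what shows in the picture. A call takes as long as a camera call.
- ctrl.search_frame(camera, query): "box" ([left, top, right, bottom] in pixels, round what is visible of it).
- ctrl.place_of(camera, query): "uv" ([column, row] in pixels: a listed point, or the origin of a listed thing).
The state is a dict: "time_s": time; "joints": joint angles; "dq": joint speeds; "tau": joint torques, N m; "eef_pos": TCP position; "ee_rot": TCP orientation; "force": force on the tool from outside, world axes, zero at the start; "wrist_torque": the same for the moment, N m; "grip_width": opening from 0.0 (shut) to 1.0 (fully open); "grip_force": force on a finger pad.
Only numpy, scipy, OpenCV 4.12 (cv2) and the standard library are available. Lean on these libraries where they do the work, as an engineer would, in place of code of your own. Each camera call takes 0.05 s, during which the arm holds its last target. There are 200 camera calls.

### The job

Before the power hone is used, test its emergency stop: push the red mushroom button in until it latches, twist it clockwise by its grip bar until it springs back out, and once it is out press the blue reset button fully in and let it go. Only push, with the fingertips: do not grip the mushroom button or force it, never press the green start button, and leave the loose things on the bench where they are.

Things in the scene. Friction and masses are not known exactly. Their poses are not given: they have to be found in the camera images.
- station: grey cast operator station bolted to the bench, 100 mm (x) by 240 mm (y), its flat aluminium panel 64 mm above the bench; origin under its centre, z up. In a row along y stand the red mushroom button over a yellow disc (y = +68 mm) and a blue and a green button (y = -34 and -86 mm, in either order). Lugs 6 mm high stick out 23 mm at its ends, a conduit elbow 43 mm at its +x side
- stop_top (a point): centre of the top of the red mushroom button's grip bar, on the button's upright axis, 112 mm above the bench when out, 5.5 mm lower when latched; moves and turns with it, x along the bar, z up. The bar is 52 mm long, 11 mm wide and stands 17 mm above the middle of the round head (20 mm at its ends). The head is 60 mm across, its underside 36 mm below this point
- stop_press (a joint): travel of the red mushroom button, m: 0 out, 0.0055 fully in. It takes about 10 N to start it moving, then gives way; past about 4 mm it snaps on inwards and stays latched at 0.0055
- stop_twist (a joint): turn of the red mushroom button, rad: 0 at rest, growing clockwise seen from above, stop at 1.05. Turning it when latched takes about 0.1 N m (4 to 5 N at the end of the bar). Past about 0.5 rad it springs out by itself if nothing is close above the head; the drag of a fingertip on the bar may delay this to about 0.9 rad. A light spring turns it back to 0 when let go
- reset_top (a point): centre of the top of the blue reset button's cap, 23 mm across, 80 mm above the bench when out; it stands 7.5 mm above a steel ring 33 mm across
- reset (a joint): travel of the blue reset button, m: 0 out, 0.005 fully in (about 5 N); it springs back
- start_top (a point): centre of the top of the green start button's cap, 23 mm across, 71.5 mm above the bench; it lies 1 mm below the rim of a steel ring 33 mm across
- start (a joint): travel of the green start button, m: 0 out, 0.005 fully in; it springs back
- oil: white plastic oil bottle with a red cap, standing, 38 mm across, 88 mm high; origin under its centre
- jar: amber glass jar with a dark lid, standing, 52 mm across, 52 mm high; origin under its centre
- driver: screwdriver with an orange handle, lying, 170 mm long along its x; origin under its middle
- block: wooden sanding block, 55 mm (x) by 100 mm (y) by 32 mm high; origin under its centre
- file: flat file with a wooden handle, lying along its x: handle from -105 mm to 0, blade to +143 mm, 28 mm high; origin on the bench at the ferrule
- vise: steel engraver's ball vise, standing, 90 mm across, 77 mm high; origin under its centre
- tray: grey plastic parts tray, 90 mm (x) by 130 mm (y) by 28 mm high; origin under its centre

How it is judged (in metres and radians):
On the way, in this order (a step that is already met when the one before it is completed fails the run):
1. the red mushroom button is pushed fully in and latched, not twisted (value of joint stop_press above 0.0048 m and value of joint stop_twist below 0.25 rad), for 0.2 s.
2. it is twisted clockwise while still in (value of joint stop_twist above 0.3 rad and value of joint stop_press above 0.002 m).
3. it has sprung back out (value of joint stop_press below 0.0015 m), for 0.2 s.
4. the blue reset button is pressed in, with the mushroom button out (value of joint reset above 0.0035 m and value of joint stop_press below 0.0015 m), for 0.05 s.
At the end, for the whole second after the job is handed in: The red mushroom button is out (within 1.5 mm) and turned back to rest (within 0.15 rad), the blue and green buttons are out (within 1.2 mm), and every loose thing is within 20 mm of where it stood (value of joint stop_press below 0.0015 m and value of joint stop_twist below 0.15 rad and value of joint each of reset, start below 0.0012 m and distance of each of oil, jar, driver, block, file, vise, tray from where it was at the start of the episode below 0.02 m); the robot touches nothing.
It fails at once if the green start button is pressed (more than 2.5 mm) (value of joint start above 0.0025 m).
It fails at once if the mushroom button is gripped or forced (more than 40 N on it in all) (contact force between the fingers and stop_twist above 40 N).
It fails at once if a loose thing on the bench is lifted, carried or pushed away (more than 20 mm) (distance of any of oil, jar, driver, block, file, vise, tray from where it was at the start of the episode above 0.02 m).
It also fails if it takes over 45 s, if anything falls off the work surface, if the arm or the gripper's body presses on something with over 40 N, if the wrist force passes 120 N, or if a joint passes its speed limit or range.

## Working session

There is one attempt and no reset: what is moved stays moved. The work goes in short steps, Python scripts to look and compute and a tool call to move; the robot and the scene stay as the last step left them, time stands still between calls to the robot, and variables do not carry over. Pictures are saved under pics/ and viewed, at most 10 in all, crops included, and the job is handed in when it is done.

Besides the shell and the picture viewer there is one more tool, called as name([rows], argument=value, ...), one row to a line, values as JSON. send_rows: Moves the arm, as the interface text tells. Its arguments: {"type":"object","properties":{"targets":{"type":"array"},"grip":{"type":"number"},"squeeze":{"type":"number"}},"required":["targets"]}

```bash
mkdir -p pics; cat > h.py <<'E'
import numpy as np, cv2
from rig import ctrl
def ray(cam,uv):
    c=ctrl.calibration(cam);V=np.array(c["view"]);R=V[:3,:3];t=V[:3,3]
    d=R.T@np.array([(uv[0]-c["cx"])/c["fx"],(uv[1]-c["cy"])/c["fy"],1]);return -R.T@t,d
def tri(uv1,uv2):
    (o1,d1),(o2,d2)=ray("top",uv1),ray("side",uv2)
    s=np.linalg.lstsq(np.c_[d1,-d2],o2-o1,rcond=None)[0]
    p,q=o1+s[0]*d1,o2+s[1]*d2;return (p+q)/2,np.linalg.norm(p-q)
def atz(cam,uv,z):
    o,d=ray(cam,uv);return o+d*(z-o[2])/d[2]
E
python3 - <<'E'
from h import *
ims=[]
for c in("top","side"):
    p,d=ctrl.capture(c);ims.append(p);np.save(f"d_{c}.npy",d);cv2.imwrite(f"pics/{c}0.png",p[:,:,::-1])
for q,z in(("stop_top",112),("reset_top",80),("start_top",71.5),("station",0)):
    r={c:ctrl.place_of(c,q)[:2] for c in("top","side")}
    for c in r:
        for k in r[c]: print(q,c,np.round(k["uv"],1),round(k["conf"],2),atz(c,k["uv"],z).round(1))
    if r["top"] and r["side"]: print(tri(r["top"][0]["uv"],r["side"][0]["uv"]))
print(ctrl.sense())
E
```

```text
stop_top top [200.2 235.9] 0.97 [495.1 190.3 112. ]
stop_top top [263.7 225.6] 0.27 [519.8  37.6 112. ]
stop_top side [231.4 170.2] 0.68 [496.1 196.9 112. ]
(array([494.26549169, 189.74525657, 116.35458808]), np.float64(1.1097742869620075))
reset_top top [265.2 226.4] 0.48 [521.   34.4  80. ]
reset_top side [266.9 202. ] 0.57 [536.7  60.1  80. ]
(array([521.66855294,  33.11170908, 101.25558982]), np.float64(5.817384765598683))
start_top top [242.9 226. ] 0.42 [522.8  90.4  71.5]
start_top side [254.1 202.2] 0.55 [512.   85.4  71.5]
(array([519.28884228,  92.12439272,  65.6693923 ]), np.float64(8.639232396553133))
station top [231.9 231. ] 0.95 [516.4 124.1   0. ]
station side [249.2 212.5] 0.86 [517.7 140.9   0. ]
(array([513.33816686, 123.57231412,  13.26270261]), np.float64(4.045361153666299))
{'time_s': 0.5, 'joints': array([ 9.73586973e-01,  3.12885119e-01,  1.49772600e+00,  1.07628464e-05,
        1.33097850e+00, -2.23402118e-01]), 'dq': array([-0.00012519, -0.00163411,  0.00093544, -0.00059614,  0.00102487,
        0.00160088]), 'tau': array([ 1.37977941e-04, -4.11933804e+01, -2.59770423e+01, -1.86849416e-04,
        7.86531491e-04, -5.62830337e-06]), 'eef_pos': array([191.72095362, 488.74296591, 231.29199584]), 'ee_rot': array([-4.18872218e-06,  1.85818590e-01,  9.82584068e-01,  3.47555205e-06]), 'force': array([ 0.3680521 , -0.25670265,  0.31721029]), 'wrist_torque': array([-0.00340977,  0.02286623, -0.02278055]), 'grip_force': 0.0, 'grip_width': 1.0012875051936438}
```

View pics/top0.png

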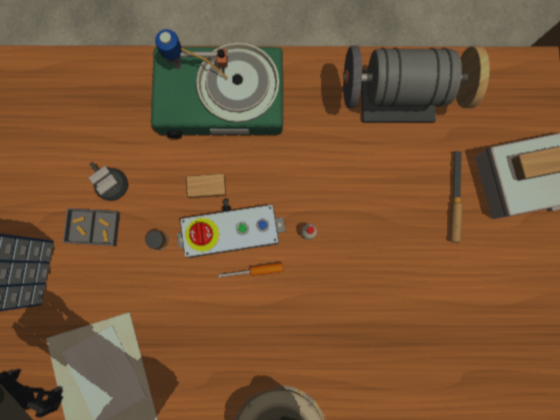

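View pics/side0.png

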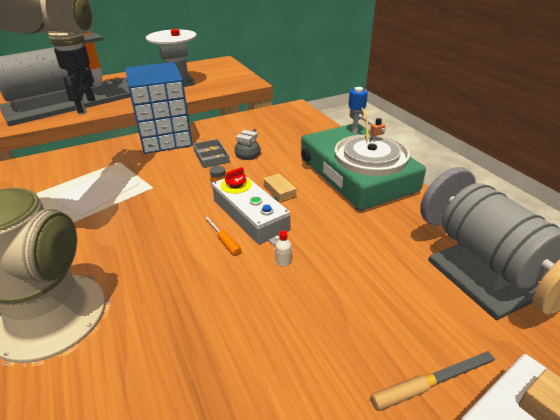

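The top view shows red at (201,235), green at (242,229), blue at (263,225) and the elbow at (226,203). The side view shows the same order, with the oil bottle past the blue end. I'll zoom in and measure colour centroids.

```bash
python3 - <<'E'
from h import *
t=cv2.imread("pics/top0.png");s=cv2.imread("pics/side0.png")
a=cv2.resize(t[190:280,140:330],None,fx=4,fy=4,interpolation=cv2.INTER_CUBIC)
cv2.imwrite("pics/tc.png",a)
b=cv2.resize(s[150:275,195:310],None,fx=4.5,fy=4.5,interpolation=cv2.INTER_CUBIC)
cv2.imwrite("pics/sc.png",b)
def cen(im,f,box):
    l,tp,r,bt=box;sub=im[tp:bt,l:r].astype(float);B,G,R=sub[...,0],sub[...,1],sub[...,2]
    w=f(R,G,B);v,u=np.nonzero(w);return np.array([u.mean()+l,v.mean()+tp]),len(u)
fs={"blue":lambda R,G,B:(B>1.5*R)&(B>1.3*G)&(B>60),"green":lambda R,G,B:(G>1.4*R)&(G>1.15*B),
"yellowred":lambda R,G,B:(R>2.2*B)&(R>150)&((G>.7*R)|(G<.35*R))}
for n,z in(("blue",80),("green",71.5),("yellowred",66)):
    try:
        u1=cen(t,fs[n],(180,205,285,257));u2=cen(s,fs[n],(215,165,292,240))
        print(n,u1,u2,atz("top",u1[0],z),atz("side",u2[0],z),tri(u1[0],u2[0]))
    except Exception as e: print(n,e)
# panel outline from depth
d=np.load("d_top.npy");c=ctrl.calibration("top");V=np.array(c["view"])
vv,uu=np.mgrid[190:280,140:330];D=d[190:280,140:330]
P=np.stack([(uu-c["cx"])/c["fx"]*D,(vv-c["cy"])/c["fy"]*D,D],-1)
W=(P-V[:3,3])@V[:3,:3]
print("cam",-V[:3,:3].T@V[:3,3],"px mm",abs(D.max()/c["fx"]))
m=((W[...,2]>45)&(W[...,1]>0)&(W[...,1]<260)&(W[...,0]>440)&(W[...,0]<600)).astype(np.uint8)
n,l,st,ce=cv2.connectedComponentsWithStats(m);k=1+np.argmax(st[1:,4]);sel=W[l==k]
r=cv2.minAreaRect(sel[:,:2].astype(np.float32));print("station rect",r,"z med",np.median(sel[:,2]))
hi=sel[sel[:,2]>85];print("head",len(hi),hi.mean(0),hi[:,2].max(),cv2.minEnclosingCircle(hi[:,:2].astype(np.float32)))
E
```

```text
blue (array([262.38888889, 224.38888889]), 54) (array([266.38, 207.9 ]), 50) [525.99291506  41.38328893  80.        ] [524.83576929  37.62131992  80.        ] (array([526.38452688,  41.40600752,  77.02505108]), np.float64(0.19747467503748412))
green (array([241.83928571, 227.71428571]), 56) (array([255.25   , 199.46875]), 32) [518.52509801  93.00901021  71.5       ] [519.53906463  95.28414403  71.5       ] (array([518.45349196,  92.85499904,  73.33200917]), np.float64(0.20718133349838488))
yellowred (array([202.73230088, 235.33849558]), 452) (array([245.9801085 , 187.70705244]), 553) [499.93112734 191.32477161  66.        ] [522.5551783  165.61171438  66.        ] (array([514.99768328, 188.22143502,  53.53467907]), np.float64(29.984271943415035))
cam [ 416.66339999   20.79675245 1170.30952533] px mm 2.7177773
station rect ((514.663818359375, 126.28634643554688), (100.91735076904297, 238.62977600097656), 8.751582145690918) z med 63.35706767570615
head 435 [502.71593004 192.32787306  95.47175136] 115.1089422642844 ((503.63604736328125, 193.83689880371094), 29.716257095336914)
```

View pics/tc.png

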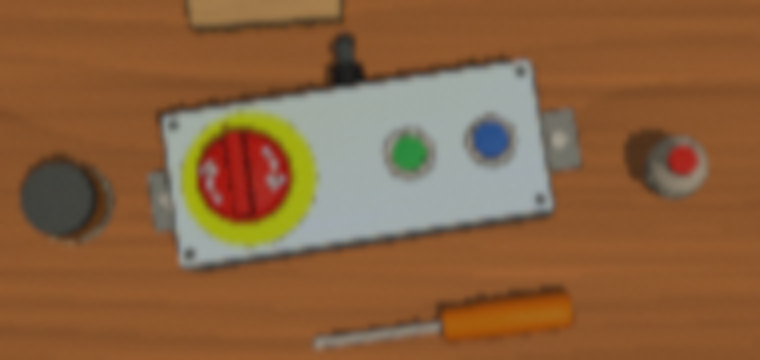

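View pics/sc.png

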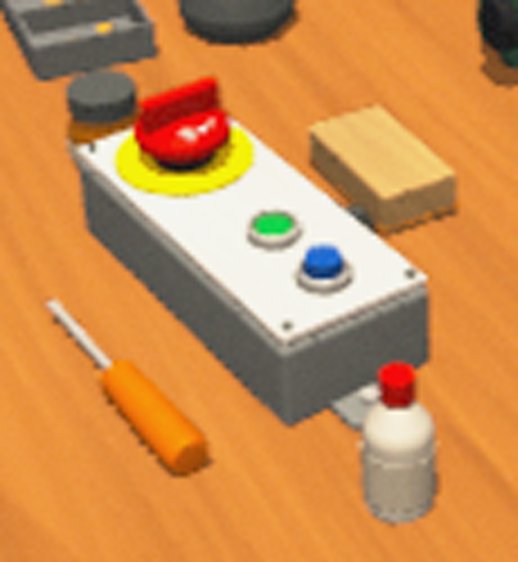

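send_rows([
  {"offset": [15.5,-14.8,0],"spin": -0.5},
  {"offset": [15.5,-14.8,0],"spin": -0.5},
  {"offset": [15.5,-14.8,0],"spin": -0.5},
  {"offset": [15.5,-14.8,0],"spin": -0.5},
  {"offset": [31.1,-29.6,-5],"spin": -1.045},
  {"offset": [31.1,-29.6,-5],"spin": -1.045},
  {"offset": [31.1,-29.6,-5],"spin": -1.045},
  {"offset": [31.1,-29.6,-5],"spin": -1.045},
], grip=0)

```text
time_s: 1.17
eef_pos: [432.2, 259.2, 200.0]
ee_rot: [0.0, 0.637, 0.771, 0.0]
force: [0.2, 0.4, 0.2]
grip_width: -0.001
grip_force: 0.0
```

send_rows([
  {"offset": [0,0,0],"spin": 0},
  {"offset": [0,0,0],"spin": 0},
  {"offset": [0,0,0],"spin": 0},
])

```text
time_s: 1.42
eef_pos: [430.7, 261.2, 200.2]
ee_rot: [-0.0, 0.634, 0.773, 0.0]
force: [-0.3, 0.5, 0.7]
grip_width: -0.001
grip_force: 0.0
```

```bash
python3 - <<'E'
from h import *
s=ctrl.sense();print(s["eef_pos"],s["ee_rot"],s["joints"])
a=np.arctan2(s["ee_rot"][2],s["ee_rot"][1]);print("tool y angle",2*a-np.pi/2)
E
```

```text
[430.69322264 261.16843105 200.20321269] [-1.62147006e-04  6.33804586e-01  7.73493194e-01  2.37793825e-05] [3.11952455e-01 2.93105010e-01 1.60844971e+00 3.15450041e-04
 1.24017362e+00 1.13977854e-01]
tool y angle 0.19787217568139903
```

send_rows([
  {"offset": [7.18,-6.87,-3],"spin": -0.046},
  {"offset": [7.18,-6.87,-3],"spin": -0.046},
  {"offset": [7.18,-6.87,-3],"spin": -0.046},
  {"offset": [7.18,-6.87,-5],"spin": -0.046},
  {"offset": [7.18,-6.87,-7],"spin": -0.046},
  {"offset": [7.18,-6.87,-7.5],"spin": -0.046},
  {"offset": [7.18,-6.87,-7.5],"spin": -0.046},
  {"offset": [7.18,-6.87,-7.5],"spin": -0.046},
])

```text
time_s: 2.08
eef_pos: [502.7, 193.2, 126.2]
ee_rot: [0.0, 0.651, 0.759, 0.0]
force: [-0.2, -0.9, 0.4]
grip_width: 0.002
grip_force: 0.0
```

```bash
python3 - <<'E'
from h import *
for c,b in(("top",(140,170,290,270)),("side",(190,110,310,225))):
    p,d=ctrl.capture(c);l,t,r,bo=b
    cv2.imwrite(f"pics/{c}1.png",cv2.resize(p[t:bo,l:r,::-1],None,fx=5,fy=5,interpolation=cv2.INTER_CUBIC))
E
```

```text
(no output)
```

View pics/side1.png

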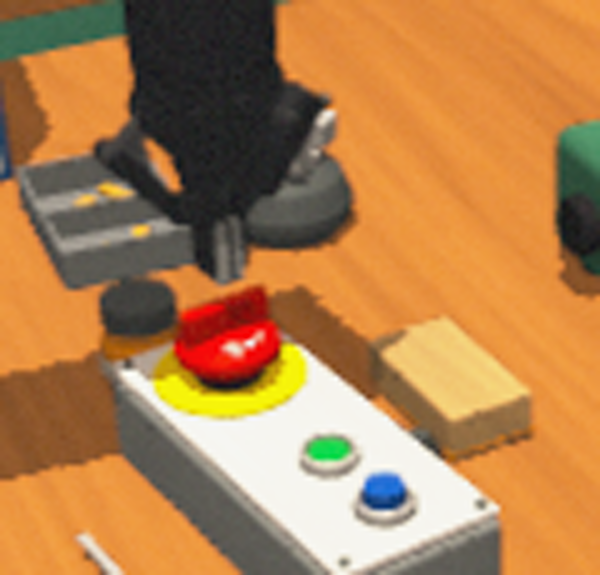

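The side view shows the shut fingertips at about (228,275), directly above the middle of the bar at (225,315). I'll push down gently.

send_rows([
  {"offset": [0,0,-0.6],"spin": 0},
  {"offset": [0,0,-1.1],"spin": 0},
  {"offset": [0,0,-1.25],"spin": 0},
  {"offset": [0,0,-1.35],"spin": 0},
  {"offset": [0,0,-1.4],"spin": 0},
  {"offset": [0,0,-1.45],"spin": 0},
  {"offset": [0,0,-1.5],"spin": 0},
  {"offset": [0,0,-1.5],"spin": 0},
])

```text
time_s: 2.85
eef_pos: [502.6, 192.3, 110.8]
ee_rot: [-0.0, 0.652, 0.758, 0.0]
force: [-3.0, -0.4, 7.1]
grip_width: -0.001
grip_force: 3.4
```

send_rows([
  {"offset": [0,0,-0.05],"spin": 0},
  {"offset": [0,0,-0.1],"spin": 0},
  {"offset": [0,0,-0.15],"spin": 0},
  {"offset": [0,0,-0.2],"spin": 0},
  {"offset": [0,0,-0.2],"spin": 0},
])

```text
time_s: 3.27
eef_pos: [502.7, 192.1, 107.8]
ee_rot: [-0.0, 0.652, 0.758, -0.0]
force: [-0.1, 0.2, 0.7]
grip_width: 0.004
grip_force: 0.0
```

send_rows([
  {"offset": [0,0,-0.05],"spin": 0},
  {"offset": [0,0,-0.1],"spin": 0},
  {"offset": [0,0,-0.13],"spin": 0},
  {"offset": [0,0,-0.15],"spin": 0},
  {"offset": [0,0,-0.15],"spin": 0},
])

```text
time_s: 3.68
eef_pos: [502.8, 192.2, 106.6]
ee_rot: [0.0, 0.652, 0.758, -0.0]
force: [0.2, -0.3, 0.2]
grip_width: 0.001
grip_force: 0.1
```

send_rows([
  {"offset": [0,0,1.5],"spin": 0},
  {"offset": [0,0,1.5],"spin": 0},
  {"offset": [1.41,2.69,1.5],"spin": 0},
  {"offset": [1.41,2.69,1.5],"spin": 0},
  {"offset": [1.41,2.69,0],"spin": 0},
  {"offset": [1.41,2.69,-0.6],"spin": 0},
  {"offset": [1.41,2.69,-0.9],"spin": 0},
  {"offset": [1.41,2.69,-0.9],"spin": 0},
])

```text
time_s: 4.35
eef_pos: [516.5, 218.8, 96.9]
ee_rot: [-0.0, 0.652, 0.758, -0.001]
force: [0.7, -0.3, -0.0]
grip_width: 0.001
grip_force: 0.0
```

```bash
python3 - <<'E'
from h import *
for c,b in(("side",(200,120,290,210)),):
    p,d=ctrl.capture(c);l,t,r,bo=b
    cv2.imwrite(f"pics/{c}2.png",cv2.resize(p[t:bo,l:r,::-1],None,fx=6,fy=6,interpolation=cv2.INTER_CUBIC))
E
```

```text
(no output)
```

View pics/side2.png

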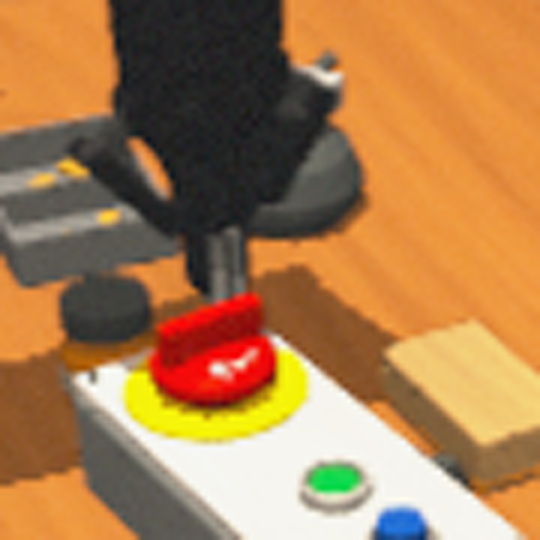

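send_rows([
  {"offset": [0.06,-0.4,0.05],"spin": 0},
  {"offset": [0.12,-0.79,0.05],"spin": 0},
  {"offset": [0.24,-0.89,0.05],"spin": -0.06},
  {"offset": [0.35,-0.99,0.05],"spin": -0.125},
  {"offset": [0.45,-1.11,0.05],"spin": -0.19},
  {"offset": [0.54,-1.22,0.05],"spin": -0.25},
  {"offset": [0.63,-1.35,0.05],"spin": -0.31},
  {"offset": [0.71,-1.48,0.05],"spin": -0.375},
])

```text
time_s: 5.07
eef_pos: [524.1, 205.0, 98.8]
ee_rot: [-0.001, 0.783, 0.622, 0.001]
force: [-1.7, 7.6, 1.2]
grip_width: 0.003
grip_force: 3.0
```

send_rows([
  {"offset": [0.07,-0.14,0],"spin": -0.065},
  {"offset": [0.13,-0.27,0],"spin": -0.125},
  {"offset": [0.19,-0.41,0],"spin": -0.185},
  {"offset": [0.23,-0.56,0],"spin": -0.25},
  {"offset": [0.27,-0.72,0],"spin": -0.315},
  {"offset": [0.3,-0.86,0],"spin": -0.375},
  {"offset": [0.31,-1.01,0],"spin": -0.435},
  {"offset": [0.32,-1.16,0],"spin": -0.5},
])

```text
time_s: 5.73
eef_pos: [527.7, 192.9, 98.8]
ee_rot: [-0.0, 0.912, 0.409, 0.001]
force: [0.8, 4.5, -1.2]
grip_width: -0.0
grip_force: 1.9
```

```bash
python3 - <<'E'
from h import *
p,d=ctrl.capture("side");l,t,r,bo=(200,120,290,210)
cv2.imwrite(f"pics/side3.png",cv2.resize(p[t:bo,l:r,::-1],None,fx=6,fy=6,interpolation=cv2.INTER_CUBIC))
E
```

```text
(no output)
```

View pics/side3.png

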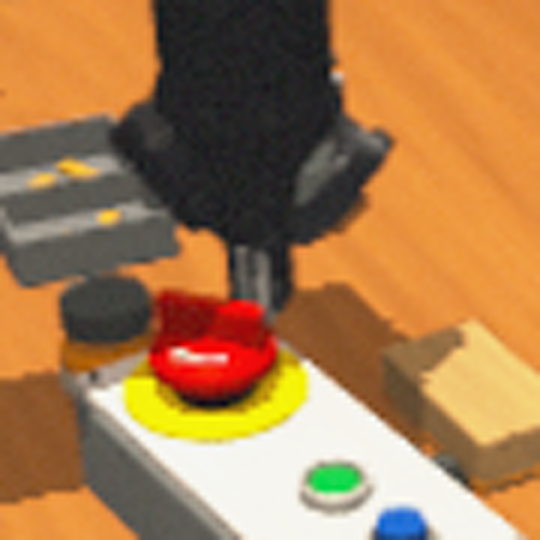

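send_rows([
  {"offset": [0,-0.15,0],"spin": -0.065},
  {"offset": [0,-0.2,0],"spin": -0.085},
  {"offset": [0,-0.2,0],"spin": -0.085},
  {"offset": [0.7,0.5,0],"spin": -0.085},
  {"offset": [1.6,1.4,0],"spin": 0},
  {"offset": [2,2,1],"spin": 0},
  {"offset": [2,2,4],"spin": 0},
  {"offset": [2,2,6],"spin": 0},
])

```text
time_s: 6.45
eef_pos: [547.3, 212.4, 159.5]
ee_rot: [0.0, 0.911, 0.412, -0.0]
force: [0.6, 0.4, 1.9]
grip_width: 0.0
grip_force: 0.0
```

send_rows([
  {"offset": [4,-3,2],"spin": 0},
  {"offset": [4,-7,2],"spin": 0},
  {"offset": [3,-11,2],"spin": 0},
  {"offset": [3,-15,2],"spin": 0},
  {"offset": [3,-15,2],"spin": 0},
  {"offset": [3,-15,2],"spin": 0},
])

```text
time_s: 6.95
eef_pos: [577.0, 60.2, 178.2]
ee_rot: [0.0, 0.912, 0.41, -0.0]
force: [0.4, 0.0, 0.2]
grip_width: -0.001
grip_force: 0.0
```

```bash
python3 - <<'E'
from h import *
s=ctrl.sense();print(s["eef_pos"],s["ee_rot"],s["time_s"])
d=ctrl.capture("top");p,dd=ctrl.capture("side")
l,t,r,bo=(200,120,300,220)
cv2.imwrite(f"pics/side4.png",cv2.resize(np.hstack([d[0][195:275,165:245],p[150:230,210:290]])[:,:,::-1],None,fx=5,fy=5,interpolation=cv2.INTER_CUBIC))
d=d[1];c=ctrl.calibration("top");V=np.array(c["view"]);vv,uu=np.mgrid[215:255,180:220];D=d[215:255,180:220]
W=(np.stack([(uu-c["cx"])/c["fx"]*D,(vv-c["cy"])/c["fy"]*D,D],-1)-V[:3,3])@V[:3,:3]
D0=np.load("d_top.npy")[215:255,180:220]
m=(np.hypot(W[...,0]-502.5,W[...,1]-192.5)<26);print("z mean diff to start",np.median((D-D0)[m]),W[m][:,2].max())
E
```

```text
[577.02771365  60.16354005 178.16205004] [ 2.06792045e-04  9.12069518e-01  4.10035288e-01 -4.62910256e-04] 6.95
z mean diff to start -0.8905029 115.54862215178383
```

View pics/side4.png

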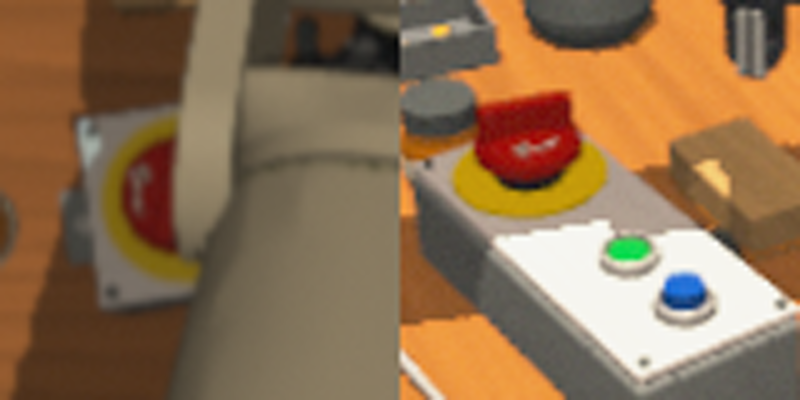

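The mushroom button is out and back at rest, with its bar straight in the side view. I'll go to the blue button now.

send_rows([
  {"offset": [-2.5,-0.9,0],"spin": 0},
  {"offset": [-5,-1.9,0],"spin": 0},
  {"offset": [-5,-1.9,-3],"spin": 0},
  {"offset": [-5,-1.9,-6],"spin": 0},
  {"offset": [-5,-1.9,-8.5],"spin": 0},
  {"offset": [-5,-1.9,-9.3],"spin": 0},
  {"offset": [-5,-1.9,-9.3],"spin": 0},
])

```text
time_s: 7.63
eef_pos: [526.3, 44.9, 83.6]
ee_rot: [-0.001, 0.911, 0.412, -0.002]
force: [-0.2, -0.0, 0.3]
grip_width: -0.001
grip_force: 0.0
```

send_rows([
  {"offset": [0,0,-0.3],"spin": 0},
  {"offset": [0,0,-0.5],"spin": 0},
  {"offset": [0,0,-0.65],"spin": 0},
  {"offset": [0,0,-0.75],"spin": 0},
  {"offset": [0,0,-0.85],"spin": 0},
  {"offset": [0,0,-0.95],"spin": 0},
  {"offset": [0,0,-0.95],"spin": 0},
  {"offset": [0,0,-0.95],"spin": 0},
])

```text
time_s: 8.3
eef_pos: [527.7, 43.7, 76.1]
ee_rot: [0.0, 0.912, 0.411, 0.001]
force: [2.1, 2.9, 4.6]
grip_width: 0.003
grip_force: 2.1
```

send_rows([
  {"offset": [0,-0.15,-0.05],"spin": 0},
  {"offset": [0,-0.15,-0.1],"spin": 0},
  {"offset": [0,-0.15,-0.15],"spin": 0},
  {"offset": [0,-0.15,-0.2],"spin": 0},
  {"offset": [0,-0.15,-0.2],"spin": 0},
  {"offset": [0,-0.15,-0.2],"spin": 0},
])

```text
time_s: 8.8
eef_pos: [527.3, 42.1, 74.9]
ee_rot: [0.0, 0.912, 0.411, 0.0]
force: [-3.2, 2.5, 16.0]
grip_width: 0.003
grip_force: 8.1
```

Force has risen to 16 N, so the button is on its end stop, fully in. I'll let it go and retreat.

send_rows([
  {"offset": [0,0,0.5],"spin": 0},
  {"offset": [0,0,2],"spin": 0},
  {"offset": [0,0,5],"spin": 0},
  {"offset": [0,0,8],"spin": 0},
  {"offset": [0,0,12],"spin": 0},
  {"offset": [0,0,12],"spin": 0},
  {"offset": [0,0,12],"spin": 0},
  {"offset": [0,0,12],"spin": 0},
])

```text
time_s: 9.47
eef_pos: [526.5, 42.0, 192.5]
ee_rot: [-0.0, 0.912, 0.411, -0.001]
force: [0.2, -0.6, -1.0]
grip_width: -0.001
grip_force: 0.0
```

```bash
python3 - <<'E'
from h import *
p,_=ctrl.capture("side")
cv2.imwrite("pics/side5.png",cv2.resize(p[120:280,180:340,::-1],None,fx=3.5,fy=3.5,interpolation=cv2.INTER_CUBIC))
E
```

```text
(no output)
```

View pics/side5.png

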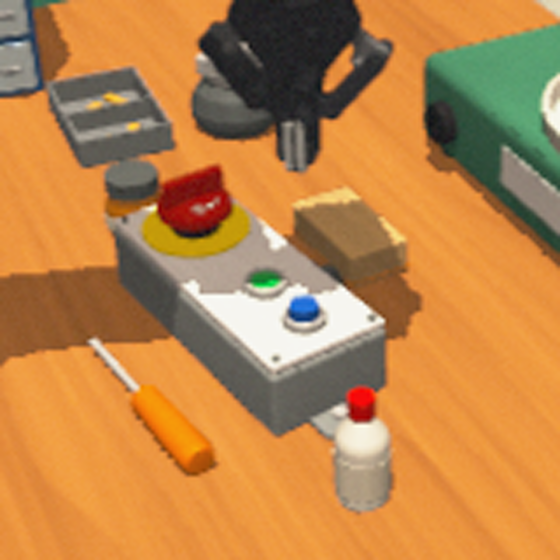

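The picture shows the red (195,200) and blue (303,308) buttons out, everything loose in place and the arm clear. I'll hand the job in.

```bash
python3 -c "
from rig import ctrl
print(ctrl.finish_job())"
```

```text
the job is handed in; nothing more can be done
None
```

I handed the job in at about 9.5 s of the 45 s; no verdict came back: the mushroom button latched, twisted clockwise and sprang back out, the blue reset went fully in and out, and the last picture showed the loose things around the station unmoved.

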